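# Cap a sample bottle with the two-button press

## Robot

A 6-joint arm with a two-finger parallel gripper is mounted at the origin on the work surface. World frame = base frame: x ahead of the robot, y to its left, z up, the work surface at z = 0. Lengths are in m, angles in rad, forces in N, time in s.
With the tool pointing down it reaches from about 0.425 to 0.95 m from the base axis. Payload 3.5 kg.
Tool frame: the origin (TCP) lies on the centre line of the jaws, within the pads' length; the fingertips stand tip_extent ahead of it and the grasp point (between the pads) lies 2 mm behind it (tip_extent is the distance from the TCP to the fingertips, in m); z points along the fingers, y is the direction in which the jaws open and shut (so a half turn about z gives the same grasp; the last joint's range is limited). The gripper opens to 85 mm and grips with 20 to 120 N. Pads are 22 mm wide; open, the fingers measure 114 mm over their backs; the gripper's body (76 mm by 85 mm) begins 54 mm behind the grasp point. The pads swing forward as they close: fully open they stand 13 mm farther back than shut.
Start: joints at [1.093, 0.286, 1.577, -0, 1.279, -0.15], TCP at [0.217, 0.639, 0.248] pointing down, gripper open.
Joint ranges: [-2.77, 2.77], [-0.9, 2.22], [0.21, 2.48], [-1.53, 4.67], [0.24, 2.81], [-2.84, 2.84]. Speed limits (rad/s): [2.79, 2.79, 3.14, 3.14, 3.14, 3.14].

## Interface

Orientations are given as a unit quaternion [x, y, z, w].
In Python, from plant import * gives the robot as it stands.
- The arm moves only by the shell command python3 -m crank 'ROWS' [FORCE]. ROWS is JSON, a list of rows, each a list of 7 numbers: the gripper's target within -1 to 1 (shut at 1, half-way at 0, fully open at -1), then the shift along the tool's x, y, z in cm, then the turn, a rotation vector about the tool's x, y, z in degrees. In form: [[fingers, tx, ty, tz, wx, wy, wz], ...]. A call has 1 to 5 rows; each row shifts and turns the commanded pose from where the row before left it, along the tool's axes as they then stand; what a row does not reach is not made up. A row lasts 1/10 s, in which the tool goes at most 50 mm and 8.59 degrees, less where a joint would pass 70% of its speed; a pose out of reach is approached as far as the arm can. A call is refused whole if a number of a shift passes 5 or a number of a turn 8.59, either way. A call with a gripper value outside its range is refused whole. The fingers move at their own pace and stop on an object; FORCE is the grip in N (left out, the last holds). Time passes only in rows, so rows that do not move let the fingers close. It gives the time, the measured TCP pose, the force and the opening at its end, in the units of the state.
- get_state(): the state, without advancing time (a new reading comes with each control period).
- read_camera(name): name is "side" or "top" or "wrist"; returns a dict with "color" (480x640x3 uint8, red, green, blue), "vfov" (degrees; the focal length in pixels is half the picture's height over the tangent of half this angle, whatever the lens; pixels are square), "cx", "cy" (the principal point, pixels), "cam_to_world" (4x4, takes a point from camera to world coordinates). Camera axes: x right, y up, looking along -z (the intrinsics and any distortion apply to the point x, -y, -z); pixel columns grow to the right and rows downward; lengths in m; the calibration is good to about 2 mm. A picture is of the moment at which its call begins. There is no depth.
- sign_off(): hands the job in, once; it reports no verdict.
Trained networks look in the newest picture that a camera, given by its name, has taken for a name from the list of things; names that differ only in an ending like _2 or _b are one class to them, and where a whole thing is asked for, a point or a joint stands for the part that bears it (a point fixed in the world has none). Each returns a list of dicts, best first, with "p" (0 to 1); they miss things now and then, are a little off and sometimes report something else, mostly with a low value. They report only what shows in the picture. A call takes as long as a camera call. They do not tell look-alikes from the thing itself.
- trace(thing, camera): "pixels" (480x640 bool, what is visible of it) and "location" ([column, row] in pixels, amid what is visible of it).
- place_of(thing, camera): "location" ([column, row] in pixels: a listed point, or the origin of a listed thing).
The state is a dict: "time": time; "qpos": joint angles; "dq": joint speeds; "joint_efforts": joint torques, N m; "eef_pos": TCP position; "tcp_rot": TCP orientation; "contact_force": force on the tool from outside, world axes, zero at the start; "wrist_torque": the same for the moment, N m; "opening": opening from 0.0 (shut) to 1.0 (fully open).
Only numpy, scipy, OpenCV 4.12 (cv2) and the standard library are available. Lean on these libraries where they do the work, as an engineer would, in place of code of your own. Each camera call takes 0.05 s, during which the arm holds its last target.

## Task

Push the bench press's sliding bottle carrier all the way in, so that the sample bottle stands under the press head. Then, on the start console, push the two black buttons fully down together, hold both down for a good two seconds so the press head comes down and stays down, and let both go. Only push: do not pick anything up, keep the bottle standing in its carrier, start the press only with the carrier home, and leave the other things on the counter where they are.

Things in the scene. Friction and masses are not known exactly. Their poses are not given: they have to be found in the camera images.
- press: Fixed grey and aluminium bench capping press, base plate 240 x 130 x 20 mm, 324 mm tall. Its x axis points from the open front to the rear column, z up; origin at table level, 90 mm behind the base plate's front edge, on the middle line. The overhanging head starts 23 mm behind the origin, 272 mm up; the press head's two steel jaws, side by side below it, hang over point press_axis, lower ends 202 mm up at rest; each comes down 32 mm with its own start button.
- press_axis (a point): Point on the axis of the press head, 60 mm behind the press origin (+x of the press), 32 mm up: where the bottle's underside centre belongs.
- shuttle (a joint): Aluminium bottle carrier sliding along the press's +x: 0 is drawn out towards the front, 0.070 m is fully in against the stop (home). It stays where it is left; about 3 N moves it.
- nest (a point): Centre of the carrier's bottle seat, 32 mm up, where the bottle's underside rests, inside a grey ring 22 mm high, inner diameter 60 mm. Moves with the carrier.
- push_face (a point): Middle of the front face of the carrier's upright push plate (60 mm wide, 8 mm thick, 22 to 82 mm above the table), 95 mm ahead (-x of the press) of the nest centre. The face looks along -x of the press; push it along +x of the press. The plate overhangs the press base in front, with bare table before it. Moves with the carrier; axes as the press's.
- work_bottle: Clear sample bottle with a blue cap, 54 mm diameter, 135 mm high, standing loose in the carrier's ring; origin at the centre of its underside, z up.
- console: Fixed grey start console, 110 mm (x) by 150 mm (y) box, lid 47.5 mm above the table; origin at table level under its centre. Its front is -x. The two buttons sit side by side along its y axis, 12 mm ahead (-x) of its centre, 60 mm apart centre to centre; a small white lamp dome, 18 mm wide and 9 mm high, stands on the lid behind them, 33 mm behind the console's centre.
- button_l_top (a point): Centre of the top of the console's left (+y) black round button, 28 mm diameter: 71.5 mm above the table when up, 63.5 mm fully down, in a fixed steel collar 44 mm wide whose rim is 59.5 mm above the table. Moves down with the button.
- button_r_top (a point): Centre of the top of the console's right (-y) black round button, 28 mm diameter: 71.5 mm above the table when up, 63.5 mm fully down, in a fixed steel collar 44 mm wide whose rim is 59.5 mm above the table. Moves down with the button.
- button_l (a joint): Travel of the left button: 0 is up, 0.008 m is fully down. Spring loaded, about 1.5 N to start and 5 to 6 N to hold fully down; comes back up when let go.
- button_r (a joint): Travel of the right button: 0 is up, 0.008 m is fully down. Spring loaded, about 1.5 N to start and 5 to 6 N to hold fully down; comes back up when let go.
- bottle_a: Bystander: sample bottle like the one in the press (54 mm diameter, 135 mm high), standing on the counter. Origin under its centre.
- bottle_b: Bystander: another such sample bottle, standing behind the console. Origin under its centre.
- glass_a: Bystander: stemmed tasting glass, 62 mm wide, 134 mm high. Origin under its foot.
- glass_b: Bystander: another such tasting glass, standing out to the robot's right. Origin under its foot.
- beaker: Bystander: glass beaker, 80 mm wide at the rim, 110 mm high. Origin under its centre.
- stopper: Bystander: loose cork stopper, 32 mm diameter, 30 mm high. Origin under its centre.
- marker: Bystander: black marker pen lying flat, 16 mm thick, 130 mm long.
Mind the look-alikes: they are no part of the job. What is shaped like the work_bottle but purple or red is not meant.

How it is judged:
On the way, in this order (a step that is already met when the one before it is completed fails the run):
1. the bottle carrier is fully in (65 of its 70 mm or more), both buttons up (value of joint shuttle above 0.065 m and horizontal distance between work_bottle and press_axis below 0.012 m and value of joint each of button_l, button_r below 0.003 m), for 0.2 s.
2. both buttons are down together (6 of 8 mm or more) for 1.8 s without a break, carrier home (value of joint shuttle above 0.065 m and horizontal distance between work_bottle and press_axis below 0.012 m and value of joint each of button_l, button_r above 0.006 m), for 1.8 s.
At the end, for the whole second after the job is handed in: Carrier in by at least 65 of 70 mm, the bottle upright (within 0.1 rad) and at rest on the carrier's seat within 12 mm of the press axis, both buttons back up (within 2 mm) (value of joint shuttle above 0.065 m and horizontal distance between work_bottle and press_axis below 0.012 m and value of joint each of button_l, button_r below 0.002 m and angle between work_bottle's own z axis and vertical below 0.1 rad and z of work_bottle in the frame of nest below 0.006 m and linear speed of work_bottle below 0.02 m/s); the robot touches nothing.
It fails at once if a start button is pressed (past 6 mm) while the carrier is not home (not (value of joint shuttle above 0.065 m) and value of joint any of button_l, button_r above 0.006 m).
It fails at once if one button is fully pressed (past 6 mm) while the other is still up (under 2 mm) ((value of joint button_l above 0.006 m and value of joint button_r below 0.002 m) or (value of joint button_r above 0.006 m and value of joint button_l below 0.002 m)).
It fails at once if the bottle in the carrier is lifted (12 mm) or tipped (0.3 rad) (z of work_bottle in the frame of nest above 0.012 m or angle between work_bottle's own z axis and vertical above 0.3 rad).
It fails at once if another thing on the counter is moved by more than 30 mm or knocked over (distance of any of bottle_a, bottle_b, glass_a, glass_b, beaker, stopper, marker from where it was at the start of the episode above 0.03 m or angle between any of bottle_a, bottle_b, glass_a, glass_b, beaker, stopper's own z axis and vertical above 0.5 rad).
It also fails if it takes over 72 s, if anything falls off the work surface, if the arm or the gripper's body presses on something with over 40 N, if the wrist force passes 120 N, or if a joint passes its speed limit or range.

## Working session

There is one attempt and no reset: what is moved stays moved. The work goes in short steps, Python scripts to look and compute and a shell command to move; the robot and the scene stay as the last step left them, time stands still between calls to the robot, and variables do not carry over. Pictures are saved under pics/ and viewed, and the job is handed in when it is done.

```bash
ls; mkdir -p pics; python3 - <<'E'
from plant import *
import cv2
print(get_state())
for n in ["side","top","wrist"]:
    c=read_camera(n); print(n,{k:(v if k!='color' else v.shape) for k,v in c.items()})
    cv2.imwrite(f"pics/{n}0.png",c["color"][:,:,::-1])
E
```

```text
pics
{'time': 0.0, 'qpos': array([ 1.09301237e+00,  2.87204390e-01,  1.57816120e+00, -8.18025071e-06,
        1.27858080e+00, -1.49996941e-01]), 'dq': array([ 0.00118826, -0.00157434,  0.00092374,  0.0005317 ,  0.0002949 ,
        0.00030023]), 'joint_efforts': array([-4.82188079e-04, -4.06004941e+01, -2.92616272e+01, -2.10552794e-04,
        5.94755315e-03,  8.65188326e-06]), 'eef_pos': array([0.21700507, 0.63852597, 0.24692985]), 'tcp_rot': array([ 1.63159485e-01,  9.86599005e-01, -1.12057327e-03, -3.59646842e-04]), 'contact_force': array([-0.10050337,  0.41128125,  0.29975174]), 'wrist_torque': array([ 0.02465631, -0.03036225, -0.01667459]), 'opening': 0.9993737331182835}
side {'color': (480, 640, 3), 'vfov': 49.17988407576043, 'cx': 322.0483618826626, 'cy': 238.69138918641644, 'cam_to_world': array([[-0.97521138,  0.15990203, -0.15295134,  0.39087978],
       [-0.22121154, -0.68792544,  0.69124818,  0.85052186],
       [ 0.00531286,  0.70794769,  0.70624489,  0.93148114],
       [ 0.        ,  0.        ,  0.        ,  1.        ]])}
top {'color': (480, 640, 3), 'vfov': 44.633499516069655, 'cx': 322.8436807317016, 'cy': 235.44632602537624, 'cam_to_world': array([[ 0.01405259,  0.9934083 , -0.11376497,  0.40717885],
       [-0.99978672,  0.01223769, -0.01663581, -0.00663001],
       [-0.01513393,  0.11397448,  0.9933684 ,  1.46361657],
       [ 0.        ,  0.        ,  0.        ,  1.        ]])}
wrist {'color': (480, 640, 3), 'vfov': 65.75699818464192, 'cx': 320.7452374284959, 'cy': 238.4381160744299, 'cam_to_world': array([[ 0.32250046, -0.90922474, -0.26325618,  0.14966279],
       [ 0.94656799,  0.30931239,  0.09129561,  0.66242213],
       [-0.00157983, -0.27863275,  0.96039643,  0.37337467],
       [ 0.        ,  0.        ,  0.        ,  1.        ]])}
```

View pics/side0.png

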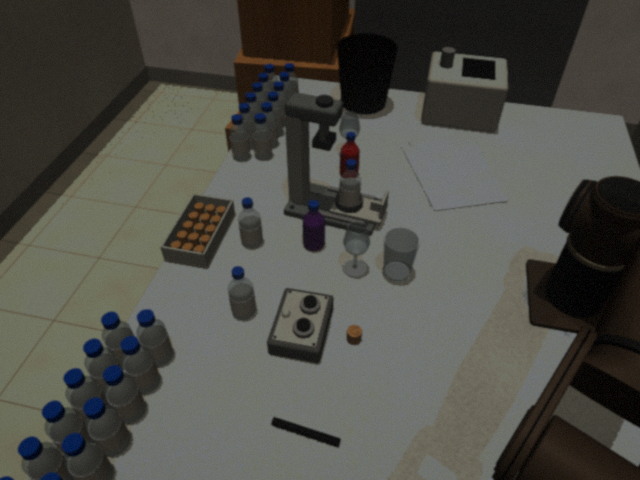

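View pics/top0.png

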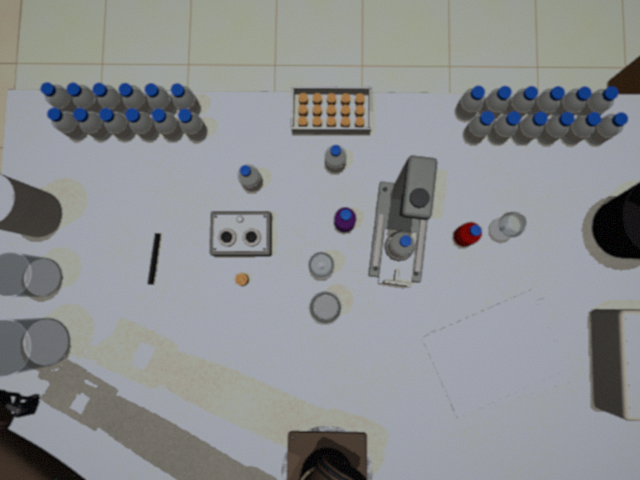

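View pics/wrist0.png

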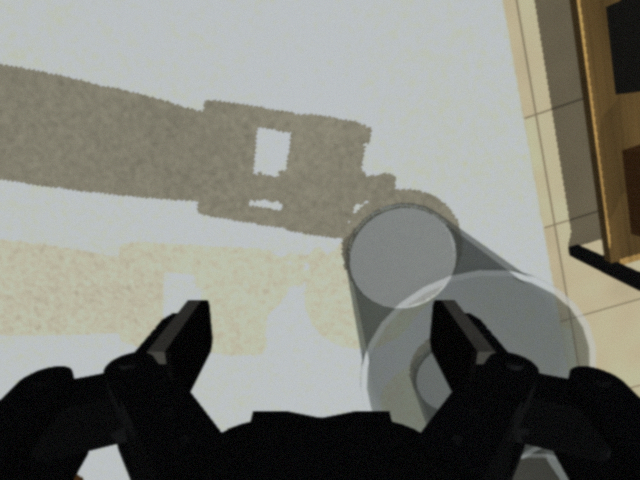

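```bash
python3 - <<'E'
from plant import *
for n in ["side","top"]:
  for t in ["press","press_axis","nest","push_face","work_bottle","console","button_l_top","button_r_top","bottle_a","glass_a","beaker","stopper","marker"]:
    print(n,t,[(round(d["p"],2),[round(float(v),1) for v in d["location"]]) for d in place_of(t,n)][:4])
E
```

```text
side press [(0.63, [345.6, 211.3])]
side press_axis [(0.62, [321.4, 198.2]), (0.42, [301.5, 322.2])]
side nest [(0.95, [352.9, 202.3]), (0.62, [348.3, 204.8])]
side push_face [(0.79, [382.5, 203.5])]
side work_bottle [(0.71, [311.5, 243.1]), (0.65, [348.7, 172.9]), (0.61, [350.0, 207.5])]
side console [(0.93, [300.3, 329.9])]
side button_l_top [(0.68, [311.7, 300.2]), (0.62, [303.1, 324.0])]
side button_r_top [(0.68, [308.4, 300.7]), (0.59, [299.4, 328.9])]
side bottle_a [(0.85, [242.5, 309.1]), (0.6, [249.9, 240.3])]
side glass_a [(0.95, [349.8, 267.4]), (0.17, [300.5, 330.6])]
side beaker [(0.37, [382.3, 204.6])]
side stopper [(0.7, [381.8, 205.5]), (0.66, [352.5, 338.7])]
side marker [(0.8, [308.9, 429.8])]
top press [(0.98, [395.4, 242.9])]
top press_axis [(0.63, [403.3, 215.3]), (0.54, [332.7, 159.6])]
top nest [(0.64, [399.8, 246.3])]
top push_face [(0.6, [394.5, 287.1])]
top work_bottle [(0.91, [399.5, 247.3]), (0.88, [465.4, 238.4]), (0.6, [240.6, 278.4]), (0.59, [343.0, 219.9])]
top console [(0.79, [240.8, 235.9]), (0.54, [240.9, 276.4]), (0.5, [249.3, 237.2])]
top button_l_top [(0.5, [227.6, 236.3])]
top button_r_top [(0.66, [251.1, 236.8])]
top bottle_a [(0.76, [250.9, 184.1]), (0.68, [330.6, 162.6])]
top glass_a [(0.73, [321.3, 266.0]), (0.65, [498.6, 229.7])]
top beaker [(0.69, [325.8, 307.0])]
top stopper [(0.72, [239.0, 279.0])]
top marker [(0.77, [151.2, 258.2]), (0.29, [252.4, 237.0])]
```

```bash
cat > h.py <<'E'
from plant import *
import numpy as np, cv2
def K(c):
    f=240/np.tan(np.radians(c["vfov"]/2)); return f
def ray(c,uv):
    f=K(c);M=c["cam_to_world"]
    d=M[:3,:3]@np.array([(uv[0]-c["cx"])/f,-(uv[1]-c["cy"])/f,-1]); return M[:3,3],d/np.linalg.norm(d)
def onz(c,uv,z):
    o,d=ray(c,uv); return o+d*(z-o[2])/d[2]
def proj(c,p):
    f=K(c);M=c["cam_to_world"];q=M[:3,:3].T@(np.array(p)-M[:3,3])
    return np.array([c["cx"]+f*q[0]/-q[2],c["cy"]-f*q[1]/-q[2]])
def crop(c,x0,y0,x1,y1,s,name,pts=[]):
    im=c["color"][:,:,::-1].copy()[y0:y1,x0:x1]; im=cv2.resize(im,None,fx=s,fy=s,interpolation=cv2.INTER_CUBIC)
    im=cv2.convertScaleAbs(im,alpha=1.4,beta=10)
    for p in pts: cv2.circle(im,(int((p[0]-x0+.5)*s),int((p[1]-y0+.5)*s)),3,(0,255,0),1)
    cv2.imwrite("pics/"+name,im)
E
python3 - <<'E'
from h import *
np.set_printoptions(precision=4,suppress=True)
t=read_camera("top");s=read_camera("side")
for n,uv,uvs,z in [("press",(395.4,242.9),(345.6,211.3),0),("nest",(399.8,246.3),(352.9,202.3),.032),("face",(394.5,287.1),(382.5,203.5),.052),("console",(240.8,235.9),(300.3,329.9),0),
 ("btnL",(227.6,236.3),(303.1,324),.0715),("btnR",(251.1,236.8),(310,300.5),.0715),("purple",(343,219.9),(311.5,243),0),("bottleConsole",(251,184),(242.5,309),0),("bot2",(330.6,162.6),(250,240.3),0),("glass",(321,266),(350,267.4),0),("beaker",(325.8,307),(400,275),0),("stopper",(239,279),(352.5,338.7),0),("red",(465,238.4),(348.7,173),0),("glassb",(498.6,229.7),(350,130),0)]:
    print(n,onz(t,uv,z)[:2],onz(s,uvs,z)[:2])
crop(t,360,140,450,300,3.7,"t_press.png"); crop(t,195,195,285,295,6,"t_con.png")
crop(s,270,80,410,240,3.7,"s_press.png"); crop(s,250,270,380,360,6,"s_con.png")
E
```

```text
press [ 0.5582 -0.1646] [ 0.5545 -0.1757]
nest [ 0.5466 -0.1719] [ 0.537  -0.1793]
face [ 0.4461 -0.1568] [ 0.4594 -0.169 ]
console [0.5711 0.225 ] [0.5768 0.219 ]
btnL [0.5617 0.2455] [0.5606 0.2525]
btnR [0.5612 0.1889] [0.5613 0.1917]
purple [ 0.615  -0.0325] [ 0.6149 -0.0404]
bottleConsole [0.7046 0.203 ] [0.7154 0.1937]
bot2 [0.7624 0.0007] [ 0.7671 -0.0148]
glass [0.4977 0.0214] [0.5062 0.0183]
beaker [0.3959 0.008 ] [0.3871 0.0153]
stopper [0.4624 0.2263] [0.4638 0.2159]
red [ 0.5717 -0.3389] [ 0.5771 -0.3395]
glassb [ 0.5948 -0.4233] [ 0.6143 -0.5579]
```

```bash
python3 - <<'E'
import cv2,numpy as np
a=[cv2.imread("pics/"+n) for n in ["t_press.png","s_press.png"]]
h=590;a=[cv2.resize(i,(int(i.shape[1]*h/i.shape[0]),h)) for i in a]; m=np.hstack(a);m=m[:,:];print(m.shape);
m=cv2.resize(m,(800,int(h*800/m.shape[1])));cv2.imwrite("pics/press2.png",m)
a=[cv2.imread("pics/"+n) for n in ["t_con.png","s_con.png"]]
h=420;a=[cv2.resize(i,(int(i.shape[1]*h/i.shape[0]),h)) for i in a]; m=np.hstack(a)
m=cv2.resize(m,(800,int(h*800/m.shape[1])));cv2.imwrite("pics/con2.png",m)
E
```

```text
(590, 847, 3)
```

View pics/press2.png

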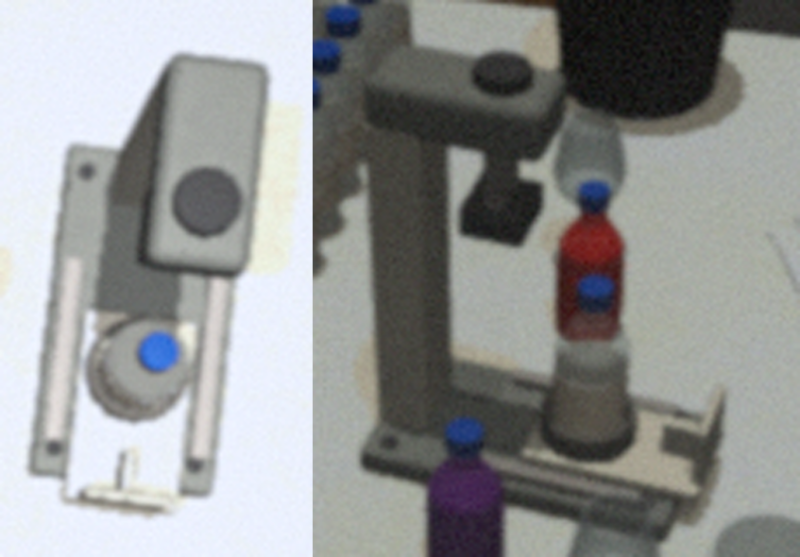

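View pics/con2.png

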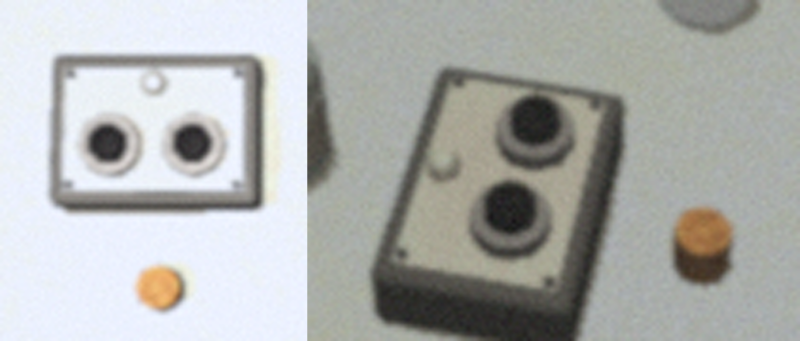

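```bash
python3 - <<'E'
from h import *
np.set_printoptions(precision=4,suppress=True)
t=read_camera("top");s=read_camera("side")
def blobs(c,box,th=70):
    x0,y0,x1,y1=box; g=cv2.resize(cv2.cvtColor(c["color"],7)[y0:y1,x0:x1],None,fx=8,fy=8,interpolation=cv2.INTER_CUBIC)
    n,l,st,ce=cv2.connectedComponentsWithStats((g<th).astype(np.uint8))
    return [((ce[i]+.5)/8-.5+[x0,y0],st[i][2:]/8.) for i in range(1,n) if st[i][4]>64*20]
for c,box,th in [(t,(214,222,266,250),75),(s,(290,290,322,336),42)]:
    for b in blobs(c,box,th): print(b[0],b[1][:3],onz(c,b[0],.0715))
# press base corners
P=[onz(t,p,.02)[:2] for p in [(368.6,275.5),(379.5,182.5),(420.9,281.3)]]
print(P, np.linalg.norm(P[0]-P[1]),np.linalg.norm(P[0]-P[2]),np.degrees(np.arctan2(*(P[1]-P[0])[::-1])),np.degrees(np.arctan2(*(P[2]-P[0])[::-1])))
E
```

```text
[226.001  236.5425] [ 10.875  10.75  740.5  ] [0.5611 0.2493 0.0715]
[250.7874 236.464 ] [ 10.875  10.75  721.25 ] [0.562  0.1897 0.0715]
[309.7041 301.5315] [  12.75   12.5  1015.  ] [0.5613 0.1944 0.0715]
[303.0437 324.6426] [  13.125   13.375 1130.5  ] [0.5604 0.254  0.0715]
[array([ 0.4746, -0.0966]), array([ 0.7079, -0.1227]), array([ 0.4621, -0.225 ])] 0.23475503786125337 0.12904013595927472 -6.3847341761389895 -95.56699442812736
```

```bash
python3 - <<'E'
import plant
print({n:(getattr(plant,n) if not callable(getattr(plant,n)) else 'f') for n in dir(plant) if not n.startswith('__')})
from h import *
t=read_camera("top");s=read_camera("side")
def draw(O,yaw,sh=0):
    c_,s_=np.cos(yaw),np.sin(yaw)
    W=lambda p:(O[0]+c_*p[0]-s_*p[1],O[1]+s_*p[0]+c_*p[1],p[2])
    segs=[]
    for z in(.02,):
        q=[(-.09,-.065,z),(.15,-.065,z),(.15,.065,z),(-.09,.065,z)]; segs+=[(q[i],q[(i+1)%4]) for i in range(4)]
    f=-.105+sh
    q=[(f,-.03,.022),(f,.03,.022),(f,.03,.082),(f,-.03,.082)]; segs+=[(q[i],q[(i+1)%4]) for i in range(4)]
    a=np.linspace(0,2*np.pi,25); n=-.01+sh
    q=[(n+.03*np.cos(k),.03*np.sin(k),.054) for k in a]; segs+=list(zip(q[:-1],q[1:]))
    out=[]
    for c,(x0,y0,x1,y1) in[(t,(355,150,455,305)),(s,(270,80,410,240))]:
        S=3.7; im=cv2.convertScaleAbs(cv2.resize(c["color"][y0:y1,x0:x1,::-1],None,fx=S,fy=S,interpolation=2),alpha=1.4)
        for A,B in segs:
            A,B=[tuple(int(v) for v in ((proj(c,W(p))-[x0,y0]+.5)*S)) for p in(A,B)]
            cv2.line(im,A,B,(0,200,0),1)
        out.append(cv2.resize(im,(int(im.shape[1]*570/im.shape[0]),570)))
    m=np.hstack(out); print(m.shape); return m
m=draw((.558,-.172),np.radians(-6.1)); cv2.imwrite("pics/fit1.png",cv2.resize(m,(800,int(570*800/m.shape[1]))))
E
```

```text
{'Unreachable': 'f', 'get_state': 'f', 'place_of': 'f', 'read_camera': 'f', 'sign_off': 'f', 'tip_extent': 0.017, 'trace': 'f'}
(570, 865, 3)
```

View pics/fit1.png

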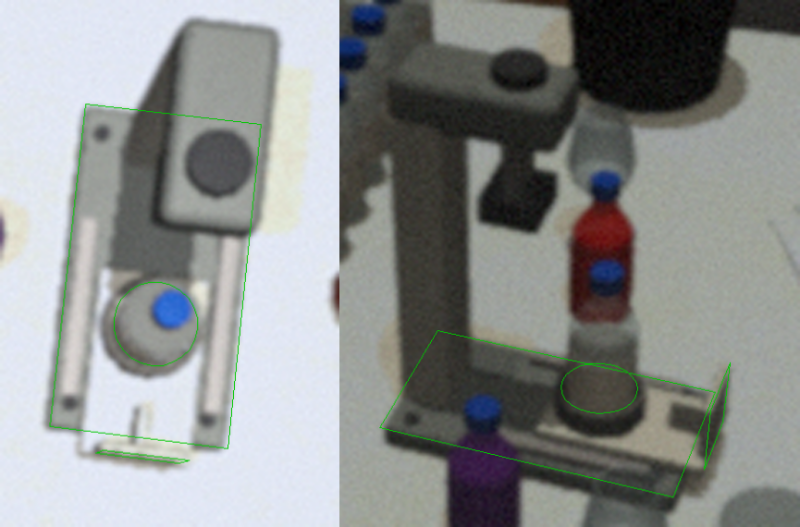

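```bash
python3 -m crank '[[1,0,0,-2,0,0,-6.4],[1,0,0,-2,0,0,-6.4],[1,-2.7,-3.6,0,0,0,0],[1,-2.7,-3.6,0,0,0,0],[1,-2.7,-3.6,0,0,0,0]]'; python3 -m crank '[[1,-2.7,-3.6,0,0,0,0],[1,-2.7,-3.6,0,0,0,0],[1,-2.7,-3.6,0,0,0,0],[1,-2.7,-3.6,0,0,0,0],[1,-2.7,-3.6,0,0,0,0]]'
```

```text
time: 2.25
eef_pos: [0.287, 0.5221, 0.2885]
tcp_rot: [0.052, 0.999, 0.0, 0.0]
contact_force: [1.0, -0.4, 0.3]
opening: 0.142
time: 2.75
eef_pos: [0.4027, 0.3285, 0.2887]
tcp_rot: [0.052, 0.999, 0.0, 0.0]
contact_force: [-0.1, 0.6, 0.1]
opening: 0.002
```

```bash
python3 -m crank '[[1,-1,-4,0,0,0,0],[1,-1,-4,0,0,0,0],[1,-1,-4,0,0,0,0],[1,-1,-4,0,0,0,0],[1,-1,-4,0,0,0,0]]'; python3 -m crank '[[1,-1,-4,0,0,0,0],[1,-1,-4,0,0,0,0],[1,-1,-4,0,0,0,0],[1,0.4,-4,0,0,0,0],[1,0.4,-4,0,0,0,0]]';python3 -m crank '[[1,0.4,-4,0,0,0,0],[1,0.4,-4,0,0,0,0],[1,0,0,0,0,0,0],[1,0,0,0,0,0,0]]'
python3 - <<'E'
from h import *
w=read_camera("wrist");t=read_camera("top");st=get_state();print(st["eef_pos"],st["qpos"])
cv2.imwrite("pics/w1.png",w["color"][:,:,::-1]);cv2.imwrite("pics/t1.png",t["color"][:,:,::-1])
E
```

```text
time: 3.25
eef_pos: [0.4309, 0.1244, 0.2887]
tcp_rot: [0.052, 0.999, 0.0, 0.001]
contact_force: [0.7, -1.1, 0.6]
opening: 0.0
time: 3.75
eef_pos: [0.4317, -0.0768, 0.2886]
tcp_rot: [0.052, 0.999, -0.0, 0.0]
contact_force: [-0.2, -1.0, -0.5]
opening: -0.001
time: 4.15
eef_pos: [0.4155, -0.1545, 0.2884]
tcp_rot: [0.053, 0.999, 0.0, 0.0]
contact_force: [0.4, 0.2, -0.6]
opening: -0.003
[ 0.41584648 -0.15320742  0.2883584 ] [-5.82902823e-01 -2.80412751e-01  2.07174802e+00  4.17168553e-04
  1.35032717e+00 -2.05007579e+00]
```

View pics/w1.png

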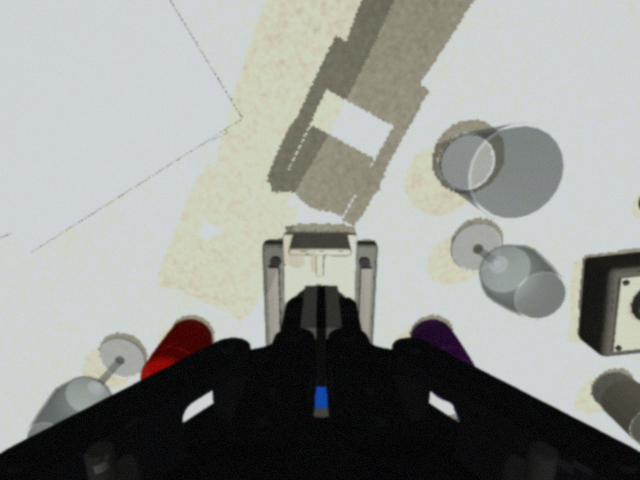

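View pics/t1.png

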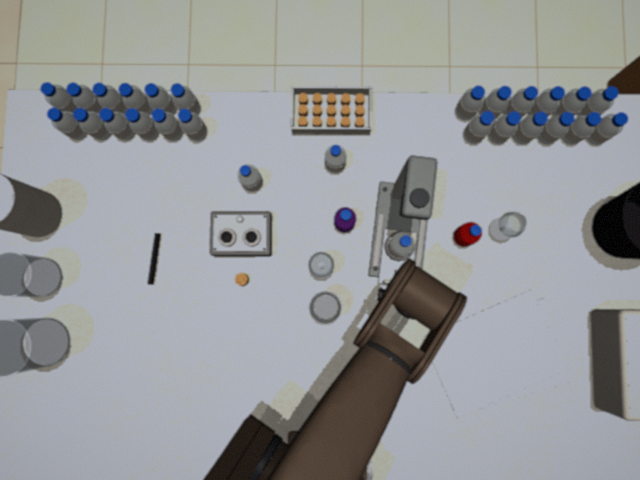

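```bash
python3 - <<'E'
from h import *
w=read_camera("wrist")
O=np.array([.556,-.171]);y=np.radians(-6)
R=np.array([[np.cos(y),-np.sin(y)],[np.sin(y),np.cos(y)]])
pts=[]
for p in [(-.105,.03,.082),(-.105,-.03,.082),(-.105,.03,.022),(-.105,-.03,.022),(-.09,.065,.02),(-.09,-.065,.02)]:
    q=O+R@np.array(p[:2]); pts.append(proj(w,(q[0],q[1],p[2])))
print(np.round(pts,1))
crop(w,240,210,400,330,4.5,"w1c.png",pts)
E
```

```text
[[348.3 249.6]
 [284.6 249.6]
 [344.3 232.7]
 [289.6 232.7]
 [375.4 245.2]
 [258.6 245.2]]
```

View pics/w1c.png

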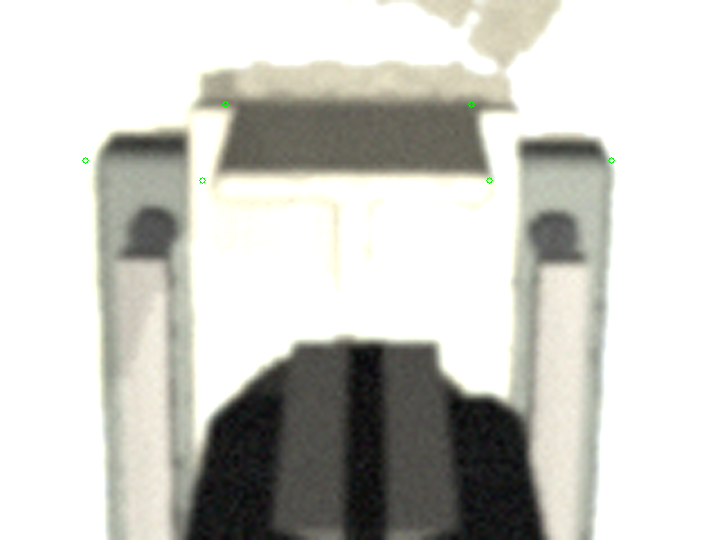

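```bash
python3 -m crank '[[1,0,0,5,0,0,0],[1,0,0,5,0,0,0],[1,0,0,5,0,0,0],[1,0,0,4.3,0,0,0],[1,0,0,4,0,0,0]]'; python3 -m crank '[[1,0,0,0,0,0,0],[1,0,0,0,0,0,0],[1,-0.5,0,0,0,0,0],[1,-0.5,0,0,0,0,0],[1,0,0,0,0,0,0]]'
python3 - <<'E'
from h import *
w=read_camera("wrist");s=read_camera("side");st=get_state();print(st["eef_pos"],st["contact_force"])
a=cv2.resize(w["color"][:,:,::-1],(400,300)); b=cv2.resize(s["color"][80:240,270:484,::-1],(400,300));cv2.imwrite("pics/ws2.png",np.hstack([a,b]))
E
```

```text
time: 4.8
eef_pos: [0.4156, -0.1522, 0.0535]
tcp_rot: [0.051, 0.999, 0.0, -0.0]
contact_force: [0.4, -1.0, -0.0]
opening: -0.0
time: 5.3
eef_pos: [0.428, -0.1561, 0.0578]
tcp_rot: [0.052, 0.999, -0.001, 0.002]
contact_force: [-0.7, -0.2, 0.3]
opening: 0.0
[ 0.42664197 -0.15546857  0.05662459] [-0.50651975 -0.95827371  0.81858261]
```

View pics/ws2.png

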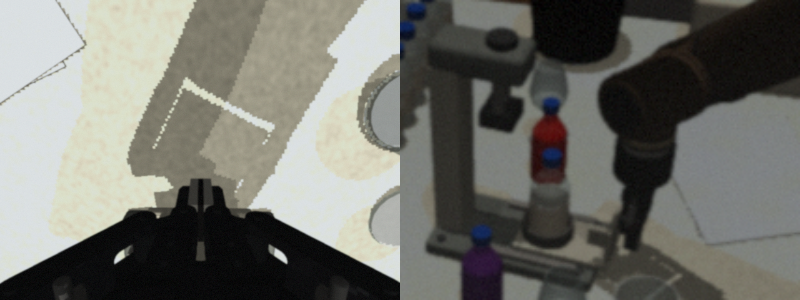

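```bash
python3 -m crank '[[1,-0.4,0,0,0,0,0],[1,-0.4,0,0,0,0,0],[1,-0.4,0,0,0,0,0],[1,-0.4,0,0,0,0,0],[1,-0.4,0,0,0,0,0]]'; python3 -m crank '[[1,-0.4,0,0,0,0,0],[1,-0.4,0,0,0,0,0],[1,-0.4,0,0,0,0,0],[1,-0.4,0,0,0,0,0],[1,-0.4,0,0,0,0,0]]'; python3 -m crank '[[1,-0.4,0,0,0,0,0],[1,-0.4,0,0,0,0,0],[1,-0.4,0,0,0,0,0],[1,-0.4,0,0,0,0,0],[1,-0.4,0,0,0,0,0]]'
python3 - <<'E'
from h import *
w=read_camera("top");s=read_camera("side");st=get_state();print(st["eef_pos"],st["contact_force"])
a=cv2.resize(w["color"][140:300,340:500,::-1],(400,400)); b=cv2.resize(s["color"][80:240,270:430,::-1],(400,400));cv2.imwrite("pics/ws3.png",np.hstack([a,b]))
E
```

```text
time: 5.9
eef_pos: [0.4453, -0.1569, 0.055]
tcp_rot: [0.052, 0.999, 0.0, -0.001]
contact_force: [-1.9, 0.0, 1.1]
opening: -0.001
time: 6.4
eef_pos: [0.4655, -0.1591, 0.0551]
tcp_rot: [0.052, 0.999, 0.0, -0.0]
contact_force: [-2.4, 0.1, -0.5]
opening: -0.004
time: 6.9
eef_pos: [0.4856, -0.1612, 0.0553]
tcp_rot: [0.052, 0.999, 0.0, -0.0]
contact_force: [-2.5, -0.1, -1.5]
opening: 0.001
[ 0.48632393 -0.16142904  0.05563333] [-1.67747065 -0.10089038 -0.46696318]
```

View pics/ws3.png

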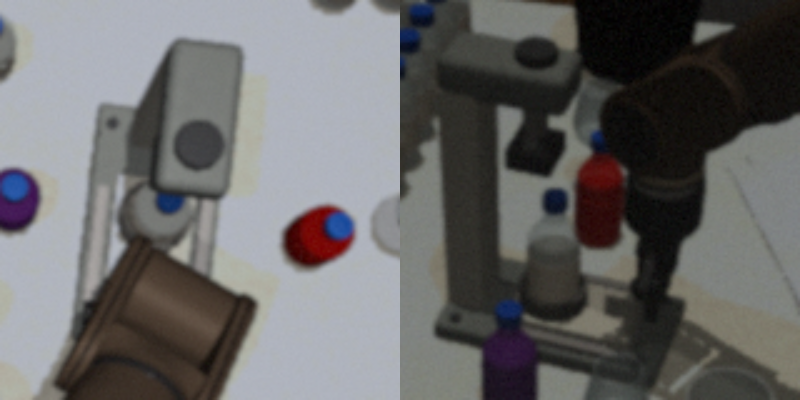

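```bash
python3 -m crank '[[1,-0.4,0,0,0,0,0],[1,-0.4,0,0,0,0,0],[1,-0.4,0,0,0,0,0]]'
python3 - <<'E'
from h import *
w=read_camera("top");s=read_camera("side");st=get_state();print(st["eef_pos"],st["contact_force"])
a=cv2.resize(w["color"][140:300,340:500,::-1],(400,400)); b=cv2.resize(s["color"][80:240,270:430,::-1],(400,400));cv2.imwrite("pics/ws4.png",np.hstack([a,b]))
E
```

```text
time: 7.3
eef_pos: [0.4976, -0.1625, 0.0555]
tcp_rot: [0.052, 0.999, -0.0, 0.0]
contact_force: [-2.8, 0.9, 0.5]
opening: -0.001
[ 0.49831041 -0.16280487  0.0556854 ] [-1.28082011 -0.60978283  0.69859498]
```

View pics/ws4.png

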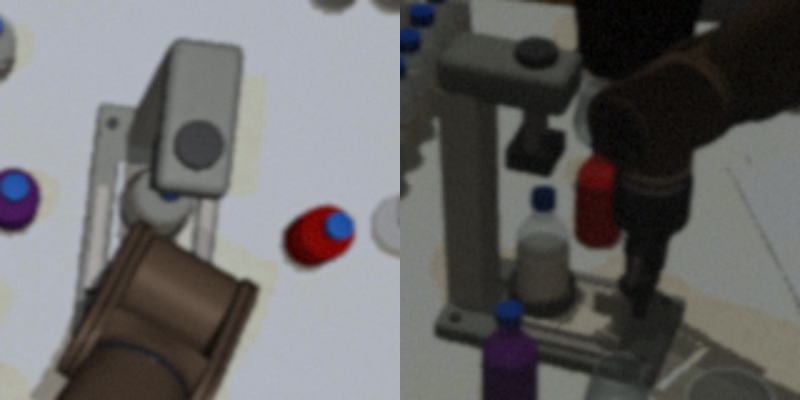

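```bash
python3 -m crank '[[1,-0.3,0,0,0,0,0],[1,-0.3,0,0,0,0,0],[1,-0.2,0,0,0,0,0],[1,0,0,0,0,0,0]]'
python3 -m crank '[[1,-0.2,0,0,0,0,0],[1,0,0,0,0,0,0]]'
python3 - <<'E'
from h import *
w=read_camera("top");s=read_camera("side");st=get_state();print(st["eef_pos"],st["contact_force"])
a=cv2.resize(w["color"][140:300,340:500,::-1],(400,400)); b=cv2.resize(s["color"][80:240,270:430,::-1],(400,400));cv2.imwrite("pics/ws5.png",np.hstack([a,b]))
E
```

```text
time: 7.8
eef_pos: [0.5058, -0.1635, 0.0554]
tcp_rot: [0.052, 0.999, -0.0, 0.0]
contact_force: [-0.2, -0.1, 1.0]
opening: -0.002
time: 8.0
eef_pos: [0.5071, -0.1635, 0.0552]
tcp_rot: [0.052, 0.999, 0.0, -0.0]
contact_force: [-2.9, -0.1, -0.0]
opening: 0.001
[ 0.50714488 -0.16345923  0.05522171] [-2.07375272  0.48664724  0.62325355]
```

View pics/ws5.png

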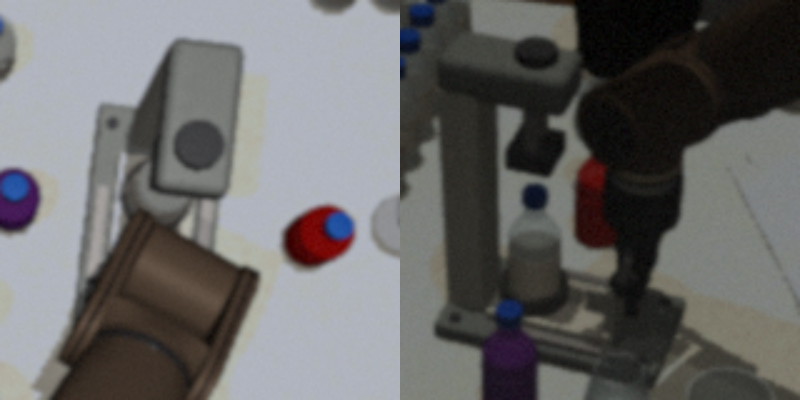

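Almost home; the wrist still clears the head. I'll creep to the stop.

```bash
python3 -m crank '[[1,-0.2,0,0,0,0,0],[1,0,0,0,0,0,0]]'
python3 -m crank '[[1,-0.2,0,0,0,0,0],[1,0,0,0,0,0,0]]'
```

```text
time: 8.3
eef_pos: [0.5071, -0.163, 0.0545]
tcp_rot: [0.052, 0.999, 0.001, -0.003]
contact_force: [-7.4, 0.4, 2.1]
opening: 0.003
time: 8.5
eef_pos: [0.507, -0.1627, 0.0539]
tcp_rot: [0.052, 0.999, 0.002, -0.006]
contact_force: [-13.9, 1.5, 6.0]
opening: -0.002
```

```bash
python3 -m crank '[[1,1,0,0,0,0,0],[1,2,0,0,0,0,0],[1,3,0,0,0,0,0],[1,2,0,0,0,0,0]]'
python3 -m crank '[[1,0,0,-4,0,0,0],[1,0,0,-5,0,0,0],[1,0,0,-5,0,0,0],[1,0,0,-5,0,0,0],[1,0,0,-4,0,0,0]]'
python3 - <<'E'
from h import *
w=read_camera("wrist");s=read_camera("side");t=read_camera("top");st=get_state();print(st["eef_pos"],st["contact_force"])
print([onz(t,(d['location']),.032)for d in place_of("work_bottle","top")])
O=np.array([.556,-.171]);y=np.radians(-6)
R=np.array([[np.cos(y),-np.sin(y)],[np.sin(y),np.cos(y)]])
pts=[];ps=[]
for p in [(-.035,.03,.082),(-.035,-.03,.082),(-.105,.03,.022),(-.105,-.03,.022),(-.09,.065,.02),(-.09,-.065,.02),(.060,0,.032),(.06,0,.167)]:
    q=O+R@np.array(p[:2]); pts.append(proj(w,(q[0],q[1],p[2])));ps.append(proj(s,(q[0],q[1],p[2])))
crop(w,200,160,440,340,2,"a.png",pts);crop(s,260,80,400,240,2.25,"b.png",ps)
a=cv2.imread("pics/a.png");b=cv2.imread("pics/b.png");print(a.shape,b.shape);cv2.imwrite("pics/ws6.png",np.hstack([a[:360,:],b[:360]]))
E
```

```text
time: 8.9
eef_pos: [0.431, -0.1555, 0.0554]
tcp_rot: [0.052, 0.999, -0.0, 0.001]
contact_force: [0.6, -0.5, -0.4]
opening: 0.001
time: 9.4
eef_pos: [0.4326, -0.1559, 0.2895]
tcp_rot: [0.052, 0.999, -0.001, 0.003]
contact_force: [1.0, -0.8, -0.3]
opening: -0.0
[ 0.43364432 -0.15664809  0.28999362] [-0.00175198  0.15275891  0.14277538]
[array([ 0.61296884, -0.03708352,  0.032     ]), array([ 0.57238711, -0.33588422,  0.032     ]), array([ 0.62509236, -0.17571256,  0.032     ])]
(360, 480, 3) (360, 315, 3)
```

View pics/ws6.png

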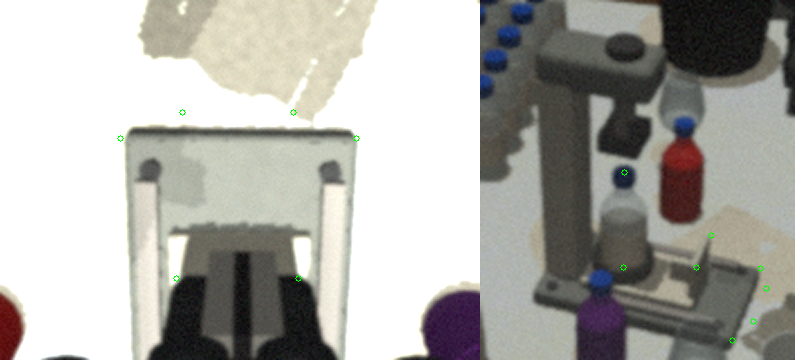

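```bash
python3 -m crank '[[-0.08,0,0,0,0,0,-6.9],[-0.08,-1.0,4.2,0,0,0,0],[-0.08,-1.0,4.2,0,0,0,0],[-0.08,-1.0,4.2,0,0,0,0],[-0.08,-1,4.2,0,0,0,0]]'; python3 -m crank '[[-0.08,-1,4.2,0,0,0,0],[-0.08,-1.0,4.2,0,0,0,0],[-0.08,-1.0,4.2,0,0,0,0],[-0.08,-1.0,4.2,0,0,0,0],[-0.08,-1,4.2,0,0,0,0]]';  python3 -m crank '[[-0.08,0,0,3,0,0,0],[-0.08,0,0,3,0,0,0],[-0.08,0,0,3,0,0,0],[-0.08,0,0,0,0,0,0],[-0.08,0,0,0,0,0,0]]'
python3 - <<'E'
from h import *
w=read_camera("wrist");st=get_state();print(st["eef_pos"],st["tcp_rot"],st["opening"])
for nm in("button_l_top","button_r_top"): print([(d['p'],d['location'],onz(w,d['location'],.0715)) for d in place_of(nm,"wrist")][:3])
cv2.imwrite("pics/w7.png",w["color"][:,:,::-1])
E
```

```text
time: 10.1
eef_pos: [0.4683, 0.0147, 0.283]
tcp_rot: [-0.008, 1.0, 0.0, -0.001]
contact_force: [0.9, 0.5, 0.0]
opening: 0.542
time: 10.6
eef_pos: [0.5149, 0.2256, 0.2827]
tcp_rot: [-0.008, 1.0, -0.0, -0.001]
contact_force: [0.1, 0.3, 0.3]
opening: 0.539
time: 11.1
eef_pos: [0.5148, 0.2236, 0.1938]
tcp_rot: [-0.008, 1.0, -0.0, -0.002]
contact_force: [-0.4, -0.4, 0.1]
opening: 0.538
[0.51585295 0.22379019 0.19562972] [-7.91309937e-03  9.99968672e-01  1.06820990e-04  1.62938596e-04] 0.5389842343874551
[(0.74, [84.8, 189.4], array([0.48350942, 0.06550891, 0.0715    ])), (0.58, [356.5, 297.8], array([0.56006776, 0.251276  , 0.0715    ]))]
[(0.93, [272.0, 299.9], array([0.56268632, 0.18950632, 0.0715    ]))]
```

View pics/w7.png

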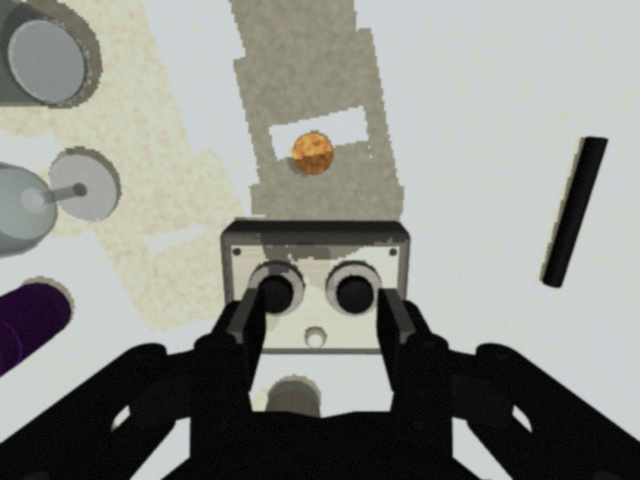

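```bash
python3 - <<'E'
from h import *
np.set_printoptions(precision=4,suppress=True)
w=read_camera("wrist");st=get_state();e=st["eef_pos"]
x0,y0,x1,y1=256,270,378,316
g=cv2.cvtColor(w["color"],7)[y0:y1,x0:x1]
g=cv2.resize(g,None,fx=8,fy=8,interpolation=2)
c=cv2.HoughCircles(cv2.GaussianBlur(g,(0,0),4),cv2.HOUGH_GRADIENT,1.5,400,param1=60,param2=20,minRadius=120,maxRadius=190)
for k in c[0][:4]:
    uv=(k[:2]+.5)/8-.5+[x0,y0]; print(uv,k[2]/8,onz(w,uv,.0715))
print(e)
pts=[proj(w,(e[0],e[1]+dy,e[2]-dz)) for dy in(-.037,-.023,.023,.037) for dz in(.017,.010)]
print(np.array(pts))
crop(w,200,240,440,420,3.3,"w7c.png",pts)
E
```

```text
[352.7812 288.5938] 19.21875 [0.5573 0.2492 0.0715]
[273.0938 288.7812] 18.80625 [0.5583 0.1905 0.0715]
[0.5167 0.2239 0.1974]
[[231.3732 304.3351]
 [227.4115 312.1558]
 [264.4752 304.7683]
 [261.9925 312.6042]
 [372.9976 306.1889]
 [375.3522 314.074 ]
 [405.9527 306.6202]
 [409.7729 314.5203]]
```

View pics/w7c.png

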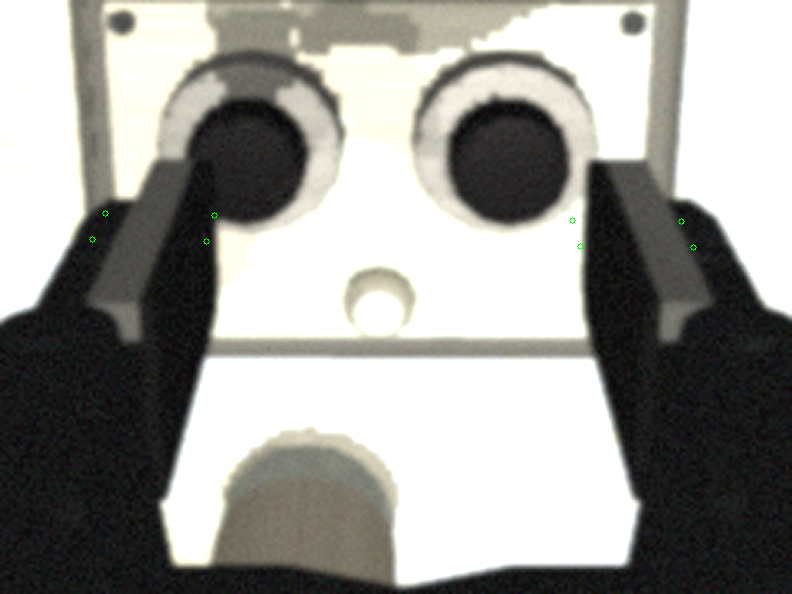

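```bash
python3 -m crank '[[-0.26,-2.2,-0.2,0,0,0,0],[-0.26,-2.2,-0.2,0,0,0,0],[-0.26,0,0,4,0,0,0],[-0.26,0,0,4,0,0,0],[-0.26,0,0,0,0,0,0]]'
python3 - <<'E'
from h import *
w=read_camera("wrist");s=read_camera("side");st=get_state();print(st["eef_pos"],st["tcp_rot"],st["opening"])
crop(w,180,200,460,410,1.7,"a.png");crop(s,240,220,350,350,2.74,"b.png")
a=cv2.imread("pics/a.png");b=cv2.imread("pics/b.png");h=min(a.shape[0],b.shape[0]);cv2.imwrite("pics/ws8.png",np.hstack([a[:h],b[:h]]))
E
```

```text
time: 11.8
eef_pos: [0.5562, 0.2195, 0.1103]
tcp_rot: [-0.008, 1.0, -0.001, -0.005]
contact_force: [-0.8, -0.2, 0.2]
opening: 0.627
[0.55992066 0.22050511 0.11615767] [-7.96762655e-03  9.99968256e-01  1.85068156e-05  6.70573743e-05] 0.6333713282237284
```

View pics/ws8.png

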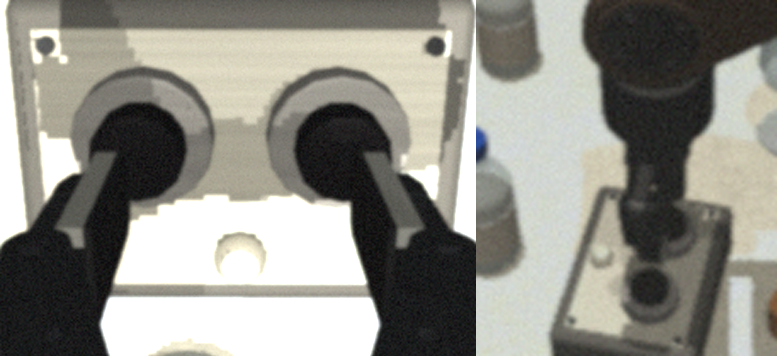

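```bash
python3 - <<'E'
from h import *
w=read_camera("wrist");st=get_state();print(st["eef_pos"])
for x in(92,118,362,388):
  for z in (.099,.105): print(x,z,onz(w,(180+x/1.7,200+152/1.7),z))
for x,yy in((137,152),(340,152)): print(onz(w,(180+x/1.7,200+yy/1.7),.0715))
E
```

```text
[0.5610871  0.22080594 0.11785252]
92 0.099 [0.55312972 0.18491948 0.099     ]
92 0.105 [0.55043164 0.18639143 0.105     ]
118 0.099 [0.55303374 0.19132571 0.099     ]
118 0.105 [0.55033968 0.19252969 0.105     ]
362 0.099 [0.55213265 0.25146899 0.099     ]
362 0.105 [0.54947628 0.25015723 0.105     ]
388 0.099 [0.55203659 0.25788019 0.099     ]
388 0.105 [0.54938424 0.25630026 0.105     ]
[0.56529795 0.19138681 0.0715    ]
[0.56440454 0.25101675 0.0715    ]
```

```bash
python3 -m crank '[[-0.26,0,0,1.5,0,0,0],[-0.26,0,0,1.0,0,0,0],[-0.26,0,0,0,0,0,0],[-0.26,0,0,0,0,0,0]]'; python3 -m crank '[[-0.26,0,0,0.2,0,0,0],[-0.26,0,0,0.2,0,0,0],[-0.26,0,0,0,0,0,0]]'; python3 - <<'E'
from h import *
w=read_camera("wrist");s=read_camera("side");st=get_state();print(st["eef_pos"],st["contact_force"],st["wrist_torque"])
crop(w,180,200,460,410,1.7,"a.png");crop(s,240,220,350,350,2.74,"b.png")
a=cv2.imread("pics/a.png");b=cv2.imread("pics/b.png");h=min(a.shape[0],b.shape[0]);cv2.imwrite("pics/ws9.png",np.hstack([a[:h],b[:h]]))
E
```

```text
time: 12.35
eef_pos: [0.5594, 0.2205, 0.0901]
tcp_rot: [-0.008, 1.0, -0.0, -0.0]
contact_force: [-0.1, 0.2, -0.6]
opening: 0.632
time: 12.65
eef_pos: [0.5596, 0.2205, 0.0862]
tcp_rot: [-0.008, 1.0, -0.0, -0.0]
contact_force: [-0.1, -0.4, -0.3]
opening: 0.628
[0.55965201 0.22052051 0.08635267] [-0.05912676 -0.28723602  0.25499493] [ 0.03657167 -0.04848334  0.01412888]
```

View pics/ws9.png

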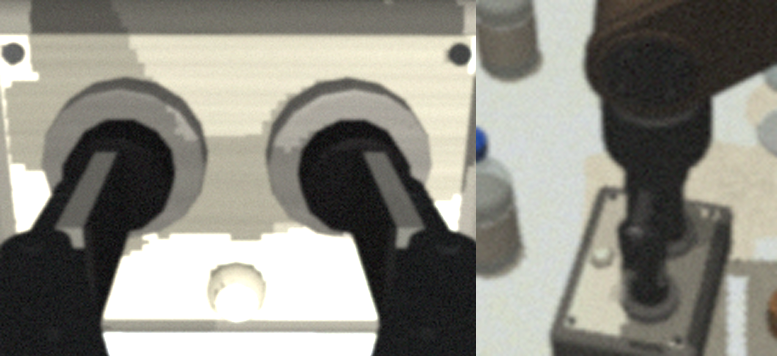

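```bash
python3 -m crank '[[-0.26,0,0,0.2,0,0,0],[-0.26,0,0,0,0,0,0]]';  python3 -m crank '[[-0.26,0,0,0.2,0,0,0],[-0.26,0,0,0,0,0,0]]'; python3 -m crank '[[-0.26,0,0,0.2,0,0,0],[-0.26,0,0,0,0,0,0]]'; python3 -c "
from plant import *
print(get_state()['wrist_torque'])"
```

```text
time: 12.95
eef_pos: [0.5599, 0.2205, 0.0846]
tcp_rot: [-0.008, 1.0, 0.0, 0.0]
contact_force: [-1.2, -0.2, 1.9]
opening: 0.63
time: 13.15
eef_pos: [0.5599, 0.2206, 0.0828]
tcp_rot: [-0.008, 1.0, 0.0, 0.0]
contact_force: [-0.1, -1.1, 3.0]
opening: 0.633
time: 13.35
eef_pos: [0.56, 0.2206, 0.081]
tcp_rot: [-0.008, 1.0, 0.0, 0.0]
contact_force: [-1.9, -0.6, 5.5]
opening: 0.63
[-0.09548731  0.29331425  0.01817065]
```

```bash
python3 - <<'E'
from h import *
w=read_camera("wrist");F=[]
for i in range(6):
    s=read_camera("side");st=get_state();F.append(np.r_[st["contact_force"],st["wrist_torque"]])
print(np.round(np.mean(F,0),3),st["eef_pos"])
crop(w,180,200,460,410,1.7,"a.png");crop(s,240,220,350,350,2.74,"b.png")
a=cv2.imread("pics/a.png");b=cv2.imread("pics/b.png");h=min(a.shape[0],b.shape[0]);cv2.imwrite("pics/ws10.png",np.hstack([a[:h],b[:h]]))
E
```

```text
[-1.956 -0.411  5.968 -0.076  0.307  0.008] [0.55996222 0.2205795  0.08122049]
```

View pics/ws10.png

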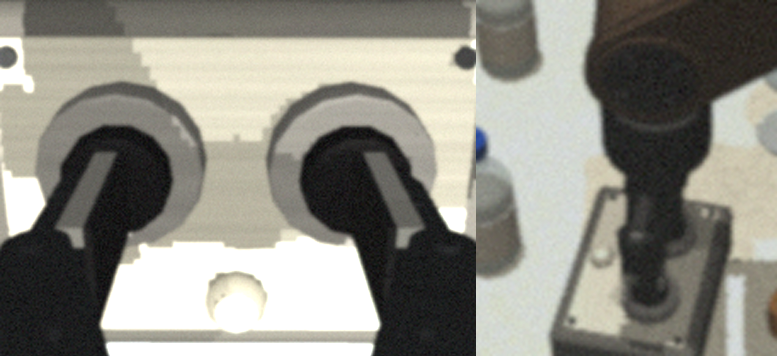

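```bash
python3 -m crank '[[-0.26,0,0,0.2,0,0,0],[-0.26,0,0,0.2,0,0,0],[-0.26,0,0,0,0,0,0]]';  python3 -m crank '[[-0.26,0,0,0.1,0,0,0],[-0.26,0,0,0,0,0,0]]';  python3 -m crank '[[-0.26,0,0,0.1,0,0,0],[-0.26,0,0,0,0,0,0]]'
```

```text
time: 14.0
eef_pos: [0.56, 0.2206, 0.0777]
tcp_rot: [-0.008, 1.0, -0.0, 0.0]
contact_force: [-3.8, -1.4, 9.5]
opening: 0.627
time: 14.2
eef_pos: [0.56, 0.2206, 0.077]
tcp_rot: [-0.008, 1.0, -0.0, 0.0]
contact_force: [-3.0, 0.2, 9.4]
opening: 0.63
time: 14.4
eef_pos: [0.56, 0.2206, 0.0767]
tcp_rot: [-0.008, 1.0, -0.0, -0.0]
contact_force: [-4.9, -0.9, 12.3]
opening: 0.629
```

```bash
python3 -m crank '[[-0.26,0,0,0.1,0,0,0],[-0.26,0,0,0,0,0,0]]';  python3 -m crank '[[-0.26,0,0,0.1,0,0,0],[-0.26,0,0,0,0,0,0]]';python3 - <<'E'
from h import *
w=read_camera("wrist");s=read_camera("side");st=get_state();print(st["eef_pos"],st["contact_force"],st["wrist_torque"])
crop(w,180,200,460,410,1.5,"a.png");crop(s,260,80,400,230,2.1,"b.png")
a=cv2.imread("pics/a.png");b=cv2.imread("pics/b.png");h=min(a.shape[0],b.shape[0]);cv2.imwrite("pics/ws11.png",np.hstack([a[:h],b[:h]]))
E
```

```text
time: 14.6
eef_pos: [0.5601, 0.2206, 0.0767]
tcp_rot: [-0.008, 1.0, -0.0, -0.0]
contact_force: [-6.8, -2.1, 17.1]
opening: 0.631
time: 14.8
eef_pos: [0.5601, 0.2206, 0.0766]
tcp_rot: [-0.008, 1.0, -0.0, -0.001]
contact_force: [-9.6, -3.0, 20.6]
opening: 0.632
[0.56010552 0.22062377 0.07664861] [-8.5471696  -3.94584641 20.79384276] [-0.43049437  1.62438761 -0.02610181]
```

View pics/ws11.png

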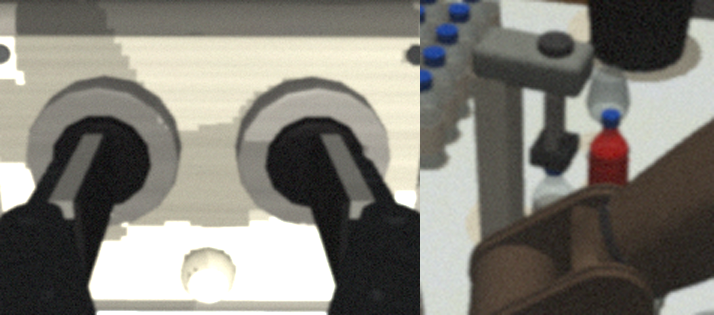

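```bash
python3 -m crank '[[-0.26,0,0,0,0,0,0],[-0.26,0,0,0,0,0,0],[-0.26,0,0,0,0,0,0],[-0.26,0,0,0,0,0,0],[-0.26,0,0,0,0,0,0]]'; python3 -m crank '[[-0.26,0,0,0,0,0,0],[-0.26,0,0,0,0,0,0],[-0.26,0,0,0,0,0,0],[-0.26,0,0,0,0,0,0],[-0.26,0,0,0,0,0,0]]'; python3 -m crank '[[-0.26,0,0,0,0,0,0],[-0.26,0,0,0,0,0,0],[-0.26,0,0,0,0,0,0],[-0.26,0,0,0,0,0,0],[-0.26,0,0,0,0,0,0]]'
python3 - <<'E'
from h import *
s=read_camera("side");t=read_camera("top");crop(s,290,80,370,190,5,"a.png");crop(t,195,130,285,230,5,"b.png")
a=cv2.imread("pics/a.png");b=cv2.imread("pics/b.png");h=min(a.shape[0],b.shape[0]);m=np.hstack([a[:h],b[:h]]);print(m.shape);cv2.imwrite("pics/ws12.png",m[:600,:800])
E
python3 -m crank '[[-0.26,0,0,0,0,0,0],[-0.26,0,0,0,0,0,0],[-0.26,0,0,0,0,0,0],[-0.26,0,0,0,0,0,0],[-0.26,0,0,0,0,0,0]]'; python3 -m crank '[[-0.26,0,0,0,0,0,0],[-0.26,0,0,0,0,0,0],[-0.26,0,0,0,0,0,0],[-0.26,0,0,0,0,0,0],[-0.26,0,0,0,0,0,0]]'
```

```text
time: 15.4
eef_pos: [0.5601, 0.2206, 0.0766]
tcp_rot: [-0.008, 1.0, -0.0, -0.001]
contact_force: [-9.2, -2.7, 20.9]
opening: 0.628
time: 15.9
eef_pos: [0.5601, 0.2206, 0.0766]
tcp_rot: [-0.008, 1.0, -0.0, -0.001]
contact_force: [-8.5, -2.2, 21.8]
opening: 0.629
time: 16.4
eef_pos: [0.5601, 0.2206, 0.0766]
tcp_rot: [-0.008, 1.0, -0.0, -0.001]
contact_force: [-10.3, -3.4, 21.6]
opening: 0.634
(500, 850, 3)
time: 17.0
eef_pos: [0.5601, 0.2206, 0.0766]
tcp_rot: [-0.008, 1.0, -0.0, -0.001]
contact_force: [-9.3, -3.1, 20.3]
opening: 0.63
time: 17.5
eef_pos: [0.5601, 0.2206, 0.0766]
tcp_rot: [-0.008, 1.0, -0.0, -0.001]
contact_force: [-9.2, -3.6, 21.0]
opening: 0.63
```

View pics/ws12.png

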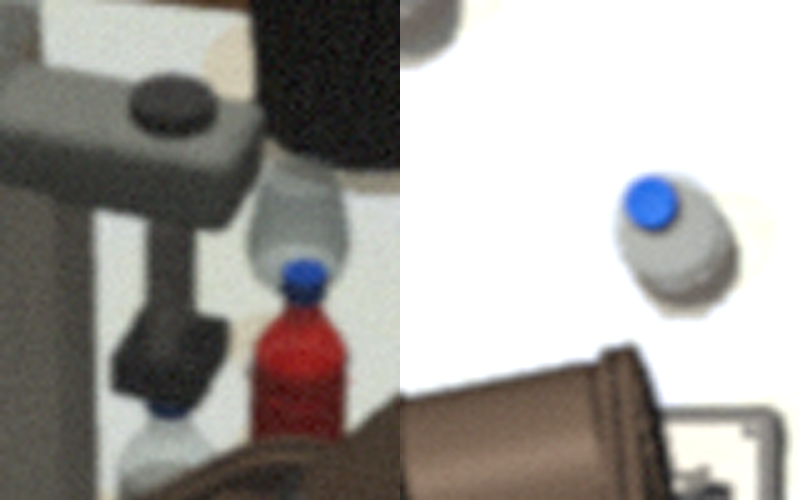

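```bash
python3 -m crank '[[-0.26,0,0,-0.5,0,0,0],[-0.26,0,0,-1,0,0,0],[-0.26,0,0,-2,0,0,0],[-0.26,0,0,-4,0,0,0],[-0.26,0,0,-4,0,0,0]]'; python3 -m crank '[[-0.26,0,0,-4,0,0,0],[-0.26,3,3,-2,0,0,0],[-0.26,3,4,0,0,0,0],[-0.26,3,4,0,0,0,0],[-0.26,2,4,0,0,0,0]]'; python3 -m crank '[[-0.26,0,4,0,0,0,0],[-0.26,0,4,0,0,0,0],[-0.26,0,4,0,0,0,0],[-0.26,0,0,0,0,0,0],[-0.26,0,0,0,0,0,0]]'
python3 - <<'E'
from h import *
s=read_camera("side");t=read_camera("top");st=get_state();print(st["eef_pos"],st["contact_force"])
crop(s,240,80,410,350,2.1,"a.png");crop(t,190,140,470,320,1.55,"b.png")
a=cv2.imread("pics/a.png");b=cv2.imread("pics/b.png");m=np.zeros((600,800,3),np.uint8);m[:a.shape[0],:a.shape[1]]=a[:600];m[:b.shape[0],a.shape[1]:a.shape[1]+b.shape[1]]=b;cv2.imwrite("pics/ws13.png",m)
for n,uv,z in [("purple",(343,219.9),0)]:pass
np.set_printoptions(precision=4,suppress=True)
# bottle under axis check
for d in place_of("work_bottle","side"): print(d["p"],onz(s,d["location"],.032))
O=np.array([.556,-.171]);y=np.radians(-6);print("axis",O+.06*np.array([np.cos(y),np.sin(y)]))
E
```

```text
time: 18.0
eef_pos: [0.5585, 0.2202, 0.1867]
tcp_rot: [-0.008, 1.0, -0.0, -0.002]
contact_force: [0.4, 0.2, 0.4]
opening: 0.63
time: 18.5
eef_pos: [0.4453, 0.3697, 0.2471]
tcp_rot: [-0.008, 1.0, -0.0, -0.0]
contact_force: [1.1, -0.1, -0.4]
opening: 0.629
time: 19.0
eef_pos: [0.4447, 0.4891, 0.246]
tcp_rot: [-0.009, 1.0, -0.001, -0.001]
contact_force: [0.1, 1.0, -0.4]
opening: 0.629
[0.44523769 0.4878498  0.2466467 ] [-1.58140769 -0.6564351  -1.18499146]
0.93 [ 0.6193 -0.1824  0.032 ]
0.8 [ 0.5757 -0.2993  0.032 ]
0.69 [ 0.6055 -0.0171  0.032 ]
axis [ 0.6157 -0.1773]
```

View pics/ws13.png

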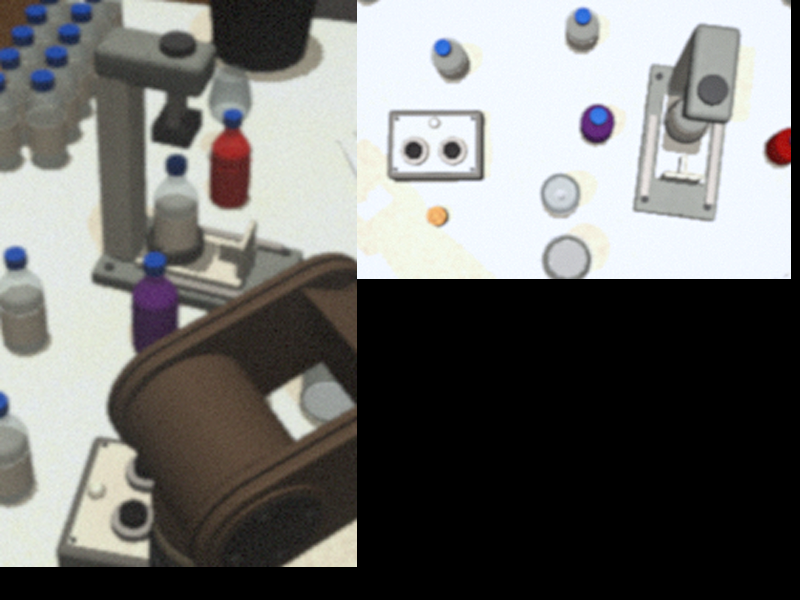

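```bash
python3 -c "
from plant import *
print(sign_off())"
```

```text
the job is handed in; nothing more can be done
None
```

The job is done and handed in at about 19 s; the sign-off gives no verdict.

- **Carrier:** I pushed it in with the shut fingers until it stopped dead and the force rose to about 14 N. With the arm clear, the side view matched the press model at the home position. The network put the bottle about 6 mm from my estimated press axis, inside the 12 mm allowed, though its readings are a few millimetres off anyway.
- **Buttons:** I pressed both together with the part-opened fingers, with TCP travel of about 8 mm from first contact to a firm stop. I held them there at about 21 N for about 2.9 s. The camera showed the press head down on the cap. I then let go straight up.
- **Last checks:** In the final pictures:
  - the bottle stands upright in its carrier;
  - the press head is back up;
  - the other bottles, the near glass, the beaker and the stopper look unmoved. The marker and the second glass were outside my last crops or not looked at closely, but the arm only passed high above the counter.
  - the arm is clear, and its force reading is only noise.
- **Not confirmed:** The carrier and button travels cannot be read directly; I inferred them from force, arm position and pictures. The arm partly covered one button in the last side view, but the top view shows both up. The top and side views disagreed by about 5 mm on the buttons' sideways position. I settled that with the wrist camera.

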